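Sieve the hazelnuts out of the pine cones for the insect hotel

TASK

Shake the red-handled sieve gently over the grey tray it stands on, until both hazelnuts have dropped through into the tray while both pine cones stay in the sieve. Then carry the sieve to the empty wooden crate (not the blue bin of bark), tip both cones out into the crate, and set the empty sieve back level on the grey tray.

Things in the scene. Friction and masses are not known exactly. Their poses are not given: they have to be found in the camera images.
- sieve_grip (a point): centre of the red handle bar of a 0.4 kg plywood hand sieve; bar 22 x 22 mm, 116 mm long along the sieve's x, an upright at each end: pinch it in the middle from above, fingers closing along the sieve's y (its long axis; z is up). Floor top 100 mm and underside 108 mm below this point. Side walls at x = +-54 mm (8 mm thick), 35 mm high, 230 mm long. Both ends alike, open but for a 4 mm lip at y = +-97 mm
- tray: grey open tray fixed to the bench, outside 144 (x) x 196 (y) x 50 mm high, walls 6 mm; origin at the centre of its underside, on the bench. The sieve starts centred on it with the same axes, its side walls resting on the tray's end walls, so its handle's centre is 158 mm above the bench; it goes back there
- crate: empty brown wooden crate fixed to the bench left or right of the tray: outside 190 x 190 x 90 mm high, walls 8 mm, origin at the centre of its underside, on the bench. A bright blue bin of the same size, with bark in it, stands on the other side
- nut1_center (a point): centre of a hazelnut: brown ball, 18 mm, 10 g. Starts on the solid strip across the middle of the sieve's floor (sieve y -15 to 15 mm) and rolls at the slightest shaking into the slots on both sides of it (y 15 to 64 mm), 27 mm wide gaps between steel rods along y. Sieve lifted 10 mm, a few strokes of 40 mm along y at 0.1 m/s shake it through
- nut2_center (a point): centre of the other hazelnut, the same kind
- cone1_center (a point): centre of a pine cone: rough brown ball, 64 mm, 30 g. One starts in each half of the sieve, sunk 5 mm between two rods. Stays there in gentle shaking (below 4 m/s2); rolls along the rods and out over the low end when the sieve is turned 45 degrees about its handle bar (its x axis). With the handle 60 mm short of the crate's centre and 260 mm above the bench it drops into the crate
- cone2_center (a point): centre of the other pine cone, the same kind
There are look-alikes about, which are no part of the job. What is shaped like the part that bears cone1_center but green or pink is not meant. Leave any pink look-alike of the part that bears cone2_center alone.

How it is judged (in metres and radians):
On the way, in this order (a step that is already met when the one before it is completed fails the run):
1. both hazelnuts lie in the grey tray, both pine cones still in the sieve (x of nut1_center in the frame of tray between -0.066 and 0.066 m and y of nut1_center in the frame of tray between -0.092 and 0.092 m and z of nut1_center in the frame of tray between 0 and 0.045 m and x of nut2_center in the frame of tray between -0.066 and 0.066 m and y of nut2_center in the frame of tray between -0.092 and 0.092 m and z of nut2_center in the frame of tray between 0 and 0.045 m and x of cone1_center in the frame of sieve_grip between -0.05 and 0.05 m and y of cone1_center in the frame of sieve_grip between -0.115 and 0.115 m and z of cone1_center in the frame of sieve_grip between -0.11 and -0.04 m and x of cone2_center in the frame of sieve_grip between -0.05 and 0.05 m and y of cone2_center in the frame of sieve_grip between -0.115 and 0.115 m and z of cone2_center in the frame of sieve_grip between -0.11 and -0.04 m), for 0.2 s.
2. both pine cones lie in the wooden crate (x of cone1_center in the frame of crate between -0.09 and 0.09 m and y of cone1_center in the frame of crate between -0.09 and 0.09 m and z of cone1_center in the frame of crate between 0 and 0.065 m and x of cone2_center in the frame of crate between -0.09 and 0.09 m and y of cone2_center in the frame of crate between -0.09 and 0.09 m and z of cone2_center in the frame of crate between 0 and 0.065 m), for 0.2 s.
At the end, for the whole second after the job is handed in: both hazelnuts lie inside the grey tray, both pine cones inside the wooden crate, and the sieve, released, stands on the tray: its bar's centre within 30 mm of the tray's centre seen from above, 145 to 172 mm above the bench, level within 10 degrees (all of step 2 and x of nut1_center in the frame of tray between -0.066 and 0.066 m and y of nut1_center in the frame of tray between -0.092 and 0.092 m and z of nut1_center in the frame of tray between 0 and 0.045 m and x of nut2_center in the frame of tray between -0.066 and 0.066 m and y of nut2_center in the frame of tray between -0.092 and 0.092 m and z of nut2_center in the frame of tray between 0 and 0.045 m and horizontal distance between sieve_grip and tray below 0.03 m and angle between sieve_grip's own z axis and vertical below 0.17 rad and height (world z) of sieve_grip between 0.145 and 0.172 m); the robot touches nothing.
It also fails if it takes over 61 s, if anything falls off the work surface, if the arm or the gripper's body presses on something with over 40 N, if the wrist force passes 120 N, or if a joint passes its speed limit or range.

ROBOT

A 6-joint arm with a two-finger parallel gripper is mounted at the origin on the work surface. World frame = base frame: x ahead of the robot, y to its left, z up, the work surface at z = 0. Lengths are in mm, angles in rad, forces in N, time in s.
With the tool pointing down it reaches from about 300 to 825 mm from the base axis. Payload 5.4 kg.
Tool frame: the origin (TCP) lies at the very end of the fingers, on their centre line; the grasp point (between the pads) lies robot.hold_point_z behind it (robot.hold_point_z is the distance from the TCP to the grasp point, in mm); z points along the fingers, y is the direction in which the jaws open and shut (so a half turn about z gives the same grasp; the last joint's range is limited). The gripper opens to 92 mm and grips with 3 to 60 N. Pads are 20 mm wide; open, the fingers measure 128 mm over their backs; the gripper's body (75 mm by 189 mm) begins 69 mm behind the grasp point.
Start: joints at [-1.541, 0.158, 1.597, -0, 1.386, -0.21], TCP at [136.544, -558.535, 214.601] pointing down, gripper open.
Joint ranges: [-2.91, 2.91], [-0.94, 2.29], [0.18, 2.7], [-1.29, 4.43], [0.17, 2.64], [-3, 3]. Speed limits (rad/s): [2.57, 2.57, 3.14, 3.14, 3.14, 3.14].

INTERFACE

Orientations are given as [roll, pitch, yaw] about the fixed x, y, z axes, in that order (R = Rz(yaw) Ry(pitch) Rx(roll)).
In Python, from rig import robot gives the robot as it stands.
- The arm moves only by the shell command python3 -m jog 'ROWS' [OPENING] [FORCE]. ROWS is JSON, a list that holds one entry, the list of rows, each a list of 6 numbers: the shift along the tool's x, y, z in cm, then the turn, a rotation vector about the tool's x, y, z in degrees. A call has 1 to 10 rows; each row is the pose to reach, as a shift and turn from the pose commanded when the call began, along the tool's axes at that moment; what a row does not reach only later rows make up. A row lasts 1/10 s, in which the tool goes at most 50 mm and 8.59 degrees, less where a joint would pass 70% of its speed; a pose out of reach is approached as far as the arm can. A call with a gripper value outside its range is refused whole. OPENING is the closure, from 0 (fully open) to 1 (shut), set as the call begins (- or left out, the last holds). The fingers move at their own pace and stop on an object; FORCE is the grip in N (left out, the last holds). Time passes only in rows, so rows that repeat a pose let the fingers close. It gives the time, the measured TCP pose, the force and the opening at its end, in the units of the state.
- robot.read_state(): the state, without advancing time (a new reading comes with each control period).
- robot.snapshot(name): name is "scene" or "top" or "wrist"; returns the picture (420x560x3 uint8, red, green, blue); there is no depth.
- robot.camera_params(name): a dict with "mtx" (3x3 intrinsics, pixels), "R" (3x3) and "t" (3): a world point X has camera coordinates R X + t; the wrist camera has in their place "mount" (4x4, takes a point from camera to tool coordinates, whose origin is the TCP and whose axes are the flange's). Camera axes: x right, y down, z forward; pixel columns grow to the right and rows downward; lengths in mm; the calibration is good to about 2 mm. A picture is of the moment at which its call begins: read the wrist's pose just before it. camera_params takes no time and is no camera call.
- robot.close_job(): hands the job in, once; it reports no verdict.
Trained networks look in the newest picture that a camera, given by its name, has taken for a name from the list of things; names that differ only in an ending like _2 or _b are one class to them, and where a whole thing is asked for, a point or a joint stands for the part that bears it (a point fixed in the world has none). Each returns a list of dicts, best first, with "p" (0 to 1); they miss things now and then, are a little off and sometimes report something else, mostly with a low value. They report only what shows in the picture. A call takes as long as a camera call. They do not tell look-alikes from the thing itself.
- robot.boxes_of(target, camera): "xy" ([column, row] in pixels, amid what is visible of it).
- robot.pinpoint(target, camera): "xy" ([column, row] in pixels: a listed point, or the origin of a listed thing).
The state is a dict: "time": time; "joints": joint angles; "qd": joint speeds; "tau": joint torques, N m; "tcp_pos": TCP position; "orientation": TCP orientation; "wrist_force": force on the tool from outside, world axes, zero at the start; "moment": the same for the moment, N m; "finger_gap": finger opening in mm.
Only numpy, scipy, OpenCV 4.12 (cv2) and the standard library are available. Lean on these libraries where they do the work, as an engineer would, in place of code of your own. Each camera call takes 0.05 s, during which the arm holds its last target. There are 200 camera calls.

## Working session

There is one attempt and no reset: what is moved stays moved. The work goes in short steps, Python scripts to look and compute and a shell command to move; the robot and the scene stay as the last step left them, time stands still between calls to the robot, and variables do not carry over. Pictures are saved under pics/ and viewed, about 8 in all and at most 12, crops included, and the job is handed in when it is done.

```bash
ls; mkdir -p pics; python3 - <<'E'
from rig import robot
import cv2
s=robot.read_state(); print(s, robot.hold_point_z)
ims=[]
for c in ("scene","top"):
    im=robot.snapshot(c); ims.append(im)
    cv2.imwrite(f"pics/{c}0.png",im[:,:,::-1])
    for t in ("sieve_grip","tray","crate","nut1_center","cone1_center"):
        print(c,t,[(round(d['p'],2),[round(float(v),1) for v in d['xy']]) for d in robot.pinpoint(t,c)])
    print({k:v.tolist() if hasattr(v,'tolist') else v for k,v in robot.camera_params(c).items()})
E
```

```text
pics
{'time': 0.0, 'joints': array([-1.54109007e+00,  1.59060751e-01,  1.59821519e+00, -1.39267863e-05,
        1.38618489e+00, -2.10116178e-01]), 'qd': array([ 0.00036426,  0.00016907,  0.00081661,  0.00046381,  0.00047067,
       -0.00071533]), 'tau': array([-7.06854325e-05, -3.85569227e+01, -3.22108519e+01,  7.01216329e-02,
        3.75774829e-02, -1.38077394e-04]), 'tcp_pos': array([ 136.52707173, -557.91888241,  213.6208795 ]), 'orientation': array([-3.13976271e+00, -3.76267209e-04,  2.39824663e-01]), 'wrist_force': array([ 0.21653575,  0.19718063, -1.06743406]), 'moment': array([ 0.02527989, -0.0165565 , -0.01070923]), 'finger_gap': 91.72036049959299} 18.700000000000003
scene sieve_grip [(0.96, [267.5, 191.8])]
scene tray [(0.74, [268.8, 231.5])]
scene crate [(0.91, [213.6, 155.3])]
scene nut1_center [(0.59, [255.8, 214.7]), (0.21, [283.3, 209.6])]
scene cone1_center [(0.92, [288.7, 297.6]), (0.92, [208.9, 278.0]), (0.88, [272.8, 223.2])]
{'mtx': [[389.71151695399885, 0.0, 273.631553047552], [0.0, 389.71151695399885, 215.51443953604092], [0.0, 0.0, 1.0]], 'R': [[-0.860710918114
[... 183 characters left out ...]
: [470.7090699093766, -157.49084477618888, 1131.9452373854715]}
top sieve_grip [(0.76, [310.1, 223.6])]
top tray [(0.83, [306.4, 230.5])]
top crate [(0.71, [416.3, 226.6]), (0.57, [310.5, 230.3])]
top nut1_center []
top cone1_center [(0.97, [295.3, 222.8]), (0.63, [240.4, 208.0]), (0.63, [288.8, 160.6])]
{'mtx': [[527.4033072020559, 0.0, 290.35555795337564], [0.0, 527.4033072020559, 222.71026060326736], [0.0, 0.0, 1.0]], 'R': [[0.018302969174863026, -0.9997326641571818, -0.014128040790134761], [-0.9987626785059428, -0.017628064010035513, -0.046501219154908076], [0.04623973770490831, 0.014961670242381998, -0.9988183193556971]], 't': [-1.2083644007587195, 554.234477175341, 1480.1403725424793]}
```

View pics/scene0.png

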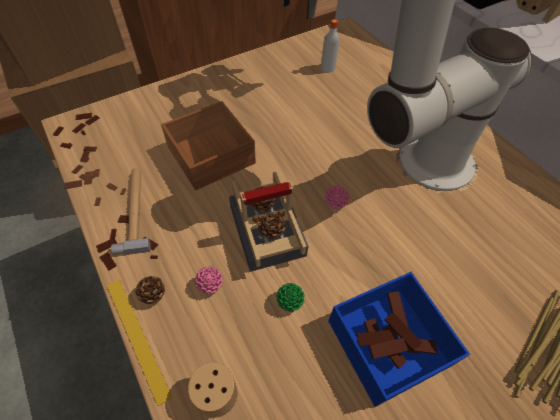

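View pics/top0.png

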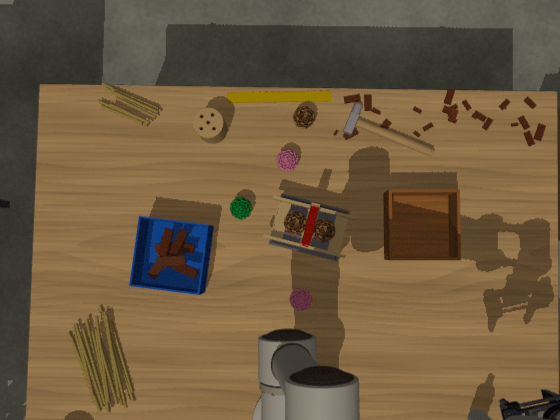

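The scene picture shows the sieve on the grey tray at (268,215), with the brown crate at (210,145) and the blue bin at (398,337). In the top view the sieve's red bar runs from about (306,245) to (317,205), and the crate at (422,225) is on the -y side. Loose cones (brown, pink and green) lie elsewhere. Next I'll work out the poses.

```bash
cat > h.py <<'E'
from rig import robot
import cv2, numpy as np
def ray(c,uv,z):
    p=robot.camera_params(c);K,R,t=map(np.array,(p['mtx'],p['R'],p['t']))
    d=R.T@np.linalg.solve(K,[uv[0],uv[1],1.]); o=-R.T@t
    return o+d*(z-o[2])/d[2]
def redbar(im):
    h=cv2.cvtColor(im,cv2.COLOR_RGB2HSV)
    m=(((h[...,0]<6)|(h[...,0]>174))&(h[...,1]>190)&(h[...,2]>90)).astype(np.uint8)
    n,l,s,c=cv2.connectedComponentsWithStats(m); k=1+s[1:,4].argmax()
    pts=np.argwhere(l==k)[:,::-1].astype(np.float32)
    return c[k],cv2.boxPoints(cv2.minAreaRect(pts)),len(pts)
def ends(b):
    a=b if np.linalg.norm(b[0]-b[1])<np.linalg.norm(b[1]-b[2]) else np.roll(b,1,0)
    return (a[0]+a[1])/2,(a[2]+a[3])/2
E
python3 - <<'E'
from h import *
for c,z in (("top",169),("scene",162)):
    im=cv2.imread(f"pics/{c}0.png")[:,:,::-1].copy()
    ctr,b,n=redbar(im);e=ends(b);P=[ray(c,x,z) for x in e]
    d=P[1]-P[0];print(c,n,e,np.round(P,1),"mid",np.round((P[0]+P[1])/2,1),"len",np.linalg.norm(d),"ang",np.degrees(np.arctan2(d[1],d[0])))
print("grip pts",ray("top",(310.1,223.6),158),ray("scene",(267.5,191.8),158))
print("tray",ray("top",(306.4,230.5),0),ray("scene",(268.8,231.5),0))
print("crate",ray("top",(416.3,226.6),0),ray("scene",(213.6,155.3),0))
for uv in ((385,191),(460,190),(461,259),(386,260)): print("crate corner",ray("top",uv,90))
for t in ("cone1_center",): 
  for uv in ((295.3,222.8),(325,230)): print(t,ray("top",uv,85))
im=cv2.imread("pics/top0.png")[180:275,255:365];cv2.imwrite("pics/crop1.png",cv2.resize(im,None,fx=7,fy=6,interpolation=cv2.INTER_CUBIC))
E
```

```text
top 321 (array([304.70587, 245.67648], dtype=float32), array([314.5882 , 206.14706], dtype=float32)) [[489.5 -30.9 169. ]
 [590.1 -54.3 169. ]] mid [539.8 -42.6 169. ] len 103.2928047582903 ang -13.0645723682446
scene 332 (array([244.21335, 195.87479], dtype=float32), array([288.5053 , 185.07187], dtype=float32)) [[589.9 -56.9 162. ]
 [490.2 -33.9 162. ]] mid [540.1 -45.4 162. ] len 102.36084359844548 ang 166.973493774712
grip pts [546.06422482 -43.88250162 158.        ] [538.73257322 -43.73427416 158.        ]
tray [533.33279396 -37.21824119   0.        ] [539.20729955 -37.1475562    0.        ]
crate [ 550.01092108 -349.51847723    0.        ] [ 547.05463272 -343.51721935    0.        ]
crate corner [ 640.30866458 -244.96615282   90.        ]
crate corner [ 646.36643267 -445.42509357   90.        ]
crate corner [ 461.86255864 -448.706721     90.        ]
crate corner [ 455.48886356 -249.47327284   90.        ]
cone1_center [550.82124789  -5.64756057  85.        ]
cone1_center [532.84707407 -85.86518175  85.        ]
```

View pics/crop1.png

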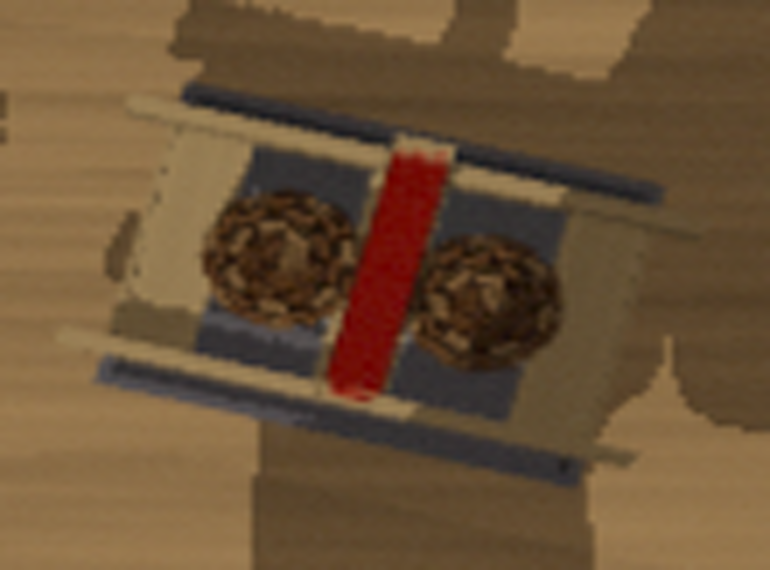

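The crop shows the bar from (350,390) to (425,160) with one cone on each side. From this the grip is at (540,-44,158) with the sieve's yaw at -13°, and the crate is at about (549,-346). I'll move above the sieve now.

```bash
python3 -m jog '[[[51.4,-40.4,0,0,0,26.8],[51.4,-40.4,0,0,0,26.8],[51.4,-40.4,0,0,0,26.8],[51.4,-40.4,0,0,0,26.8],[51.4,-40.4,0,0,0,26.8],[51.4,-40.4,0,0,0,26.8],[51.4,-40.4,0,0,0,26.8],[51.4,-40.4,0,0,0,26.8],[51.4,-40.4,0,0,0,26.8],[51.4,-40.4,0,0,0,26.8]]]' 0
```

```text
time: 1.6
tcp_pos: [445.1, -164.5, 215.0]
orientation: [3.141, -0.001, -0.228]
wrist_force: [0.7, 0.0, 0.3]
finger_gap: 91.8
```

```bash
python3 -m jog '[[[2,-4.2,0,0,0,0],[4,-8.5,0,0,0,0],[5.5,-11.8,0,0,0,0],[6.3,-13.5,0,0,0,0],[6.5,-13.9,0,0,0,0],[6.5,-13.9,0,0,0,0],[6.5,-13.9,0,0,0,0]]]' 0
python3 - <<'E'
from h import *
s=robot.read_state();im=robot.snapshot("wrist");cv2.imwrite("pics/w1.png",im[:,:,::-1])
p=robot.camera_params("wrist");M=np.array(p['mount']);K=np.array(p['mtx'])
from scipy.spatial.transform import Rotation as Rt
T=Rt.from_euler('xyz',s['orientation']).as_matrix()
o=T@M[:3,3]+s['tcp_pos']
print(s['tcp_pos'],s['orientation'],o)
c,b,n=redbar(im)
P=[]
for e in ends(b):
    d=T@M[:3,:3]@np.linalg.solve(K,[*e,1.]);P.append(o+d*(169-o[2])/d[2])
d=P[1]-P[0];print(n,b,np.round(P,1),"mid",(P[0]+P[1])/2,np.linalg.norm(d),np.degrees(np.arctan2(d[1],d[0])))
for t in ("nut1_center","cone1_center","sieve_grip"):print(t,[(round(q['p'],2),np.round(q['xy'])) for q in robot.pinpoint(t,"wrist")])
E
```

```text
time: 2.3
tcp_pos: [538.3, -46.4, 214.6]
orientation: [3.141, 0.0, -0.229]
wrist_force: [-0.4, -1.1, 0.1]
finger_gap: 91.5
[538.34132456 -46.42445098 214.59032649] [ 3.14120016e+00  2.95431178e-04 -2.28913699e-01] [620.03396568 -65.20383857 385.37844045]Traceback (most recent call last):
  File "<stdin>", line 8, in <module>
  File "h.py", line 10, in redbar
    n,l,s,c=cv2.connectedComponentsWithStats(m); k=1+s[1:,4].argmax()
                                                     ~~~~~~~~~~~~~~^^
ValueError: attempt to get argmax of an empty sequence
```

View pics/w1.png

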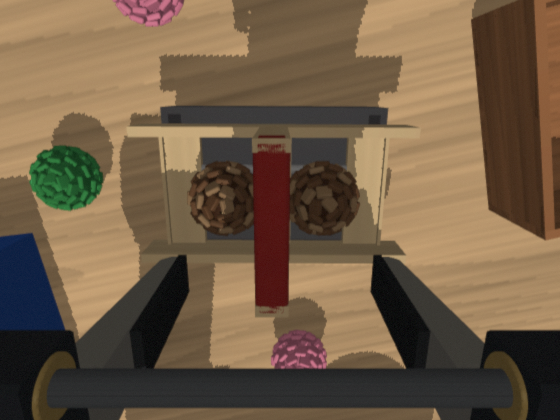

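The wrist view shows the bar running straight up the image, from about (272,152) to (272,306). It sits slightly left of the middle of the fingers at about 280, and both cones are in their halves. I'll convert those pixels to positions.

```bash
python3 - <<'E'
from h import *
s=robot.read_state()
im=cv2.imread("pics/w1.png")[:,:,::-1].copy()
p=robot.camera_params("wrist");M=np.array(p['mount']);K=np.array(p['mtx']);print(K,M)
from scipy.spatial.transform import Rotation as Rt
T=Rt.from_euler('xyz',s['orientation']).as_matrix();o=T@M[:3,3]+s['tcp_pos']
h=cv2.cvtColor(im,cv2.COLOR_RGB2HSV)
m=((h[...,0]<5)|(h[...,0]>175))&(h[...,1]>190)&(h[...,2]>60)
m[:, :230]=0;m[:,310:]=0
r=np.argwhere(m);top=r[:,0].min();bot=r[:,0].max();print(top,bot)
P=[]
for row in (top+5,bot-5):
    c=r[np.abs(r[:,0]-row)<4][:,1]; print(c.min(),c.max())
    d=T@M[:3,:3]@np.linalg.solve(K,[(c.min()+c.max())/2,row,1.]);P.append(o+d*(169-o[2])/d[2])
d=P[0]-P[1];print(np.round(P,1),"mid",(P[0]+P[1])/2,np.linalg.norm(d),np.degrees(np.arctan2(d[1],d[0])))
rel=T.T@((P[0]+P[1])/2-s['tcp_pos']);print("tool rel",rel)
E
```

```text
[[375.16786951   0.         279.42765113]
 [  0.         375.16786951 213.07675768]
 [  0.           0.           1.        ]] [[ 1.37497326e-04 -9.54684141e-01 -2.97620852e-01  8.37725169e+01]
 [ 9.99999784e-01 -5.99440240e-05  6.54271716e-04 -1.81128067e-01]
 [-6.42463423e-04 -2.97620878e-01  9.54683927e-01 -1.70812955e+02]
 [ 0.00000000e+00  0.00000000e+00  0.00000000e+00  1.00000000e+00]]
136 306Traceback (most recent call last):
  File "<stdin>", line 13, in <module>
    return umr_minimum(a, axis, None, out, keepdims, initial, where)
ValueError: zero-size array to reduction operation minimum which has no identity
```

```bash
python3 -m jog '[[[0.1,-0.1,1,0,0,0],[0.1,-0.1,3,0,0,0],[0.1,-0.1,5,0,0,0],[0.1,-0.1,6.5,0,0,0],[0.1,-0.1,7.3,0,0,0],[0.1,-0.1,7.55,0,0,0],[0.1,-0.1,7.55,0,0,0],[0.1,-0.1,7.55,0,0,0]]]' 0
```

```text
time: 3.15
tcp_pos: [540.7, -45.0, 140.0]
orientation: [3.141, -0.002, -0.228]
wrist_force: [-0.4, -0.0, -0.4]
finger_gap: 91.9
```

```bash
python3 -m jog '[[[0,-0.2,0,0,0,0],[0,-0.2,0,0,0,0],[0,-0.2,0,0,0,0],[0,-0.2,0,0,0,0],[0,-0.2,0,0,0,0],[0,-0.2,0,0,0,0],[0,-0.2,0,0,0,0],[0,-0.2,0,0,0,0]]]' 1 45
```

```text
time: 3.95
tcp_pos: [540.5, -42.8, 139.1]
orientation: [-3.142, -0.0, -0.228]
wrist_force: [-0.5, -0.5, -0.0]
finger_gap: 30.2
```

```bash
python3 -m jog '[[[0,0,0,0,0,0],[0,0,0,0,0,0],[0,0,0,0,0,0],[0,0,0,0,0,0],[0,0,0,0,0,0]]]' 1 45
```

```text
time: 4.45
tcp_pos: [540.5, -42.6, 139.1]
orientation: [-3.141, -0.0, -0.228]
wrist_force: [0.4, 1.6, -0.3]
finger_gap: 21.5
```

```bash
python3 -m jog '[[[0,0,-0.3,0,0,0],[0,0,-0.7,0,0,0],[0,0,-1,0,0,0],[0,0,-1,0,0,0],[0,0.5,-1,0,0,0],[0,1.3,-1,0,0,0],[0,2,-1,0,0,0],[0,1.5,-1,0,0,0],[0,0.5,-1,0,0,0],[0,-0.5,-1,0,0,0]]]'
python3 -m jog '[[[0,-1,0,0,0,0],[0,-1.5,0,0,0,0],[0,-0.9,0,0,0,0],[0,0.1,0,0,0,0],[0,1.1,0,0,0,0],[0,2.1,0,0,0,0],[0,2.5,0,0,0,0],[0,1.9,0,0,0,0],[0,0.9,0,0,0,0],[0,-0.1,0,0,0,0]]]'
python3 -m jog '[[[0,-1,0,0,0,0],[0,-1.4,0,0,0,0],[0,-0.9,0,0,0,0],[0,0.1,0,0,0,0],[0,1.1,0,0,0,0],[0,2.1,0,0,0,0],[0,2.6,0,0,0,0],[0,1.9,0,0,0,0],[0,0.9,0,0,0,0],[0,0.6,0,0,0,0]]]'
python3 - <<'E'
from h import *
s=robot.read_state();print(s['tcp_pos'],s['wrist_force'])
a=robot.snapshot("scene")
for t in ("nut1_center","cone1_center"):print(t,[(round(q['p'],2),np.round(q['xy'])) for q in robot.pinpoint(t,"scene")])
b=robot.snapshot("wrist")
for t in ("nut1_center","cone1_center"):print(t,[(round(q['p'],2),np.round(q['xy'])) for q in robot.pinpoint(t,"wrist")])
f=lambda im,x,y,w,h:cv2.resize(im[y:y+h,x:x+w],(400,400),interpolation=cv2.INTER_CUBIC)
cv2.imwrite("pics/s2.png",np.hstack([f(a,215,165,110,110),f(b,140,90,280,280)])[:,:,::-1])
E
```

```text
time: 5.45
tcp_pos: [541.8, -36.9, 149.1]
orientation: [-3.141, 0.0, -0.228]
wrist_force: [-0.2, 0.3, -6.0]
finger_gap: 21.8
time: 6.45
tcp_pos: [542.0, -35.7, 149.1]
orientation: [-3.141, 0.0, -0.228]
wrist_force: [0.4, 0.8, -5.6]
finger_gap: 21.6
time: 7.45
tcp_pos: [540.7, -41.2, 149.1]
orientation: [-3.141, 0.0, -0.227]
wrist_force: [-0.2, -0.5, -4.9]
finger_gap: 21.7
[540.65427178 -41.19848052 149.06508881] [-0.19935305 -0.51634944 -4.90785946]
nut1_center [(0.63, array([254., 212.])), (0.42, array([210., 156.]))]
cone1_center [(0.83, array([287., 297.])), (0.67, array([209., 281.])), (0.61, array([273., 224.]))]
nut1_center [(0.4, array([320., 144.]))]
cone1_center [(0.87, array([ 28., 198.])), (0.73, array([214., 230.]))]
```

View pics/s2.png

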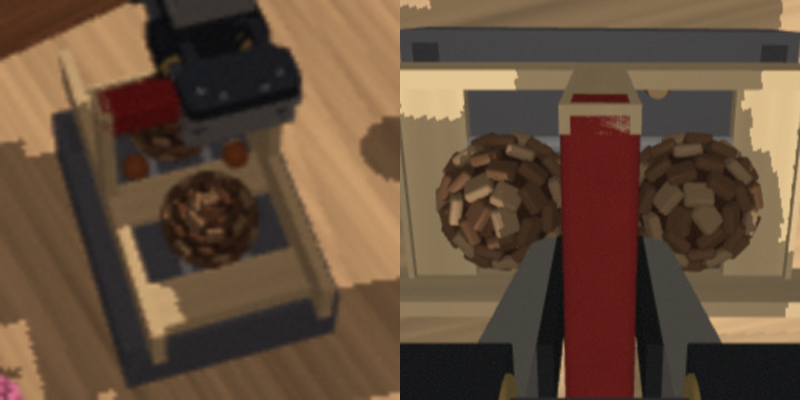

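```bash
python3 - <<'E'
from h import *
a=np.radians(-13.05);c,s=np.cos(a),np.sin(a)
for n,uv in (("L",(252.2,210.4)),("R",(279.6,207))):
  for z in (77,15):
    P=ray("scene",uv,z);d=P-[540.6,-41.2,0];print(n,z,"sieve xy",np.round([c*d[0]+s*d[1],-s*d[0]+c*d[1]]))
for n,uv in (("L0",(255.8,214.7)),("R0",(283.3,209.6))):
    P=ray("scene",uv,67);d=P-[540.6,-43,0];print(n,"sieve xy",np.round([c*d[0]+s*d[1],-s*d[0]+c*d[1]]))
E
```

```text
L 77 sieve xy [ 32. -20.]
L 15 sieve xy [ 23. -62.]
R 77 sieve xy [-34. -10.]
R 15 sieve xy [-49. -51.]
L0 sieve xy [ 25. -10.]
R0 sieve xy [-43.  -5.]
```

```bash
cat >> h.py <<'E'
from scipy.spatial.transform import Rotation as Rt
def wray(s,uv,z):
    p=robot.camera_params("wrist");M=np.array(p['mount']);K=np.array(p['mtx'])
    T=Rt.from_euler('xyz',s['orientation']).as_matrix();o=T@M[:3,3]+s['tcp_pos']
    d=T@M[:3,:3]@np.linalg.solve(K,[*uv,1.]);return o+d*(z-o[2])/d[2]
def sv(P,o=(540.6,-43)):
    a=np.radians(-13.05);c,s=np.cos(a),np.sin(a);d=P[:2]-np.array(o);return np.round([c*d[0]+s*d[1],-s*d[0]+c*d[1]])
E
python3 - <<'E'
from h import *
s=robot.read_state()
for z in (77,40,15): print(z,sv(wray(s,(320,154),z)))
E
```

```text
77 [ 48. -26.]
40 [ 42. -30.]
15 [ 39. -33.]
```

```bash
python3 -m jog '[[[0,1,0,0,0,0],[0,2,0,0,0,0],[0,1,0,0,0,0],[0,0,0,0,0,0],[0,-1,0,0,0,0],[0,-2,0,0,0,0],[0,-1,0,0,0,0],[0,0,0,0,0,0],[0,1,0,0,0,0],[0,2,0,0,0,0]]]'
python3 -m jog '[[[0,-1,0,0,0,0],[0,-2,0,0,0,0],[0,-3,0,0,0,0],[0,-4,0,0,0,0],[0,-3,0,0,0,0],[0,-2,0,0,0,0],[0,-1,0,0,0,0],[0,0,0,0,0,0],[0,-1,0,0,0,0],[0,-2,0,0,0,0]]]'
python3 -m jog '[[[0,-1,0,0,0,0],[0,-2,0,0,0,0],[0,-1,0,0,0,0],[0,0,0,0,0,0],[0,1,0,0,0,0],[0,2,0,0,0,0],[0,1,0,0,0,0],[0,0,0,0,0,0],[0,0,0,0,0,0],[0,0,0,0,0,0]]]'
python3 - <<'E'
from h import *
s=robot.read_state();print(s['tcp_pos'],s['wrist_force'])
a=robot.snapshot("scene")
for t in ("nut1_center","cone1_center"):print(t,[(round(q['p'],2),np.round(q['xy'])) for q in robot.pinpoint(t,"scene")])
b=robot.snapshot("wrist")
for t in ("nut1_center","cone1_center"):print(t,[(round(q['p'],2),np.round(q['xy'])) for q in robot.pinpoint(t,"wrist")])
f=lambda im,x,y,w,h:cv2.resize(im[y:y+h,x:x+w],(400,400),interpolation=cv2.INTER_CUBIC)
cv2.imwrite("pics/s3.png",np.hstack([f(a,225,180,80,80),f(b,180,90,180,180)])[:,:,::-1])
E
```

```text
time: 8.75
tcp_pos: [535.7, -63.5, 149.1]
orientation: [3.141, -0.0, -0.229]
wrist_force: [-0.5, -0.6, -5.1]
finger_gap: 21.6
time: 9.75
tcp_pos: [540.5, -43.1, 149.2]
orientation: [-3.141, -0.0, -0.23]
wrist_force: [-0.0, 1.1, -5.3]
finger_gap: 22.1
time: 10.75
tcp_pos: [540.5, -42.4, 149.1]
orientation: [3.141, 0.0, -0.227]
wrist_force: [0.6, 0.1, -5.4]
finger_gap: 21.6
[540.48805384 -42.3506325  149.06995211] [ 0.60832827  0.05363365 -5.41126624]
nut1_center []
cone1_center [(0.81, array([271., 220.])), (0.66, array([290., 298.])), (0.55, array([210., 280.]))]
nut1_center [(0.48, array([325., 137.]))]
cone1_center [(0.63, array([224., 229.]))]
```

View pics/s3.png

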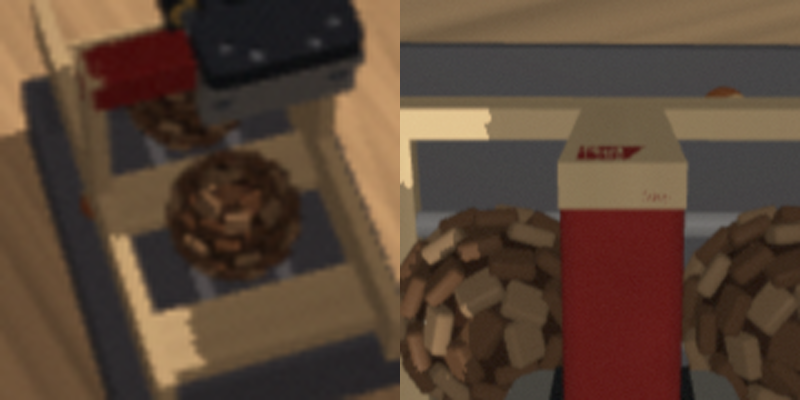

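After the second round of strokes the strip looks empty. One nut lies in the tray by the far wall, at wrist (325,133) and scene (243,221). I'll lift straight up and look for the other.

```bash
python3 -m jog '[[[0,0,-0.5,0,0,0],[0,0,-1.5,0,0,0],[0,0,-3,0,0,0],[0,0,-5,0,0,0],[0,0,-7,0,0,0],[0,0,-9,0,0,0],[0,0,-10.5,0,0,0],[0,0,-11.5,0,0,0],[0,0,-12,0,0,0],[0,0,-12,0,0,0]]]'
python3 - <<'E'
from h import *
s=robot.read_state();print(s['tcp_pos'],s['wrist_force'])
a=robot.snapshot("scene")
for t in ("nut1_center","cone1_center","tray"):print(t,[(round(q['p'],2),np.round(q['xy'])) for q in robot.pinpoint(t,"scene")])
b=robot.snapshot("wrist")
for t in ("nut1_center","cone1_center"):print(t,[(round(q['p'],2),np.round(q['xy'])) for q in robot.pinpoint(t,"wrist")])
f=lambda im,x,y,w,h:cv2.resize(im[y:y+h,x:x+w],(400,500),interpolation=cv2.INTER_CUBIC)
cv2.imwrite("pics/s4.png",np.hstack([f(a,210,130,112,140),f(b,130,60,288,360)])[:,:,::-1])
E
```

```text
time: 12.05
tcp_pos: [540.7, -42.9, 269.6]
orientation: [3.142, -0.001, -0.228]
wrist_force: [0.1, -0.4, -5.6]
finger_gap: 21.8
[540.66660651 -42.89813629 269.59184952] [ 0.07991876 -0.36945728 -5.61078027]
nut1_center [(0.59, array([248., 220.]))]
cone1_center [(0.92, array([273., 189.])), (0.91, array([289., 298.])), (0.8, array([209., 280.]))]
tray [(0.73, array([270., 230.]))]
nut1_center [(0.73, array([313., 126.]))]
cone1_center [(0.93, array([ 97., 167.])), (0.92, array([220., 227.]))]
```

View pics/s4.png

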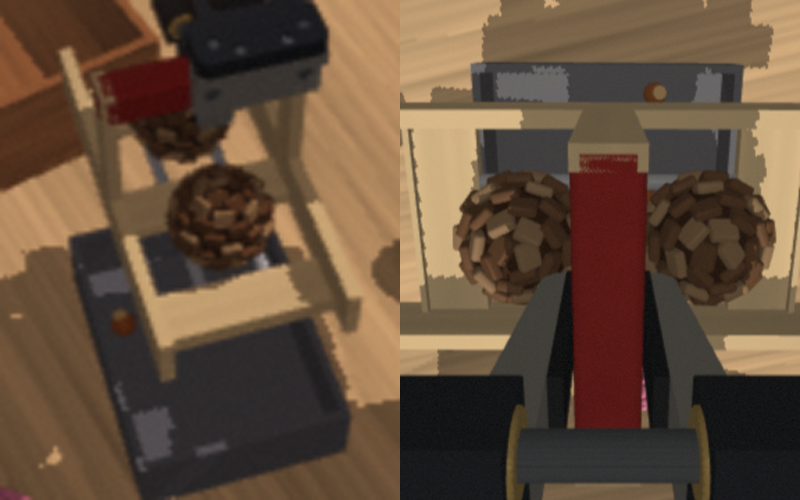

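One nut is visible in the tray at crop (122,322), and both cones are still in place. The second nut is out of sight, because the tray's far corner is hidden. I'll lift higher to see it.

```bash
python3 -m jog '[[[0,0,-0.5,0,0,0],[0,0,-1.5,0,0,0],[0,0,-3,0,0,0],[0,0,-5,0,0,0],[0,0,-7,0,0,0],[0,0,-9,0,0,0],[0,0,-10.5,0,0,0],[0,0,-11.5,0,0,0],[0,0,-12,0,0,0],[0,0,-12,0,0,0]]]'
python3 - <<'E'
from h import *
s=robot.read_state();print(s['tcp_pos'],s['joints'])
a=robot.snapshot("scene")
for t in ("nut1_center","cone1_center"):print(t,[(round(q['p'],2),np.round(q['xy'])) for q in robot.pinpoint(t,"scene")])
b=robot.snapshot("wrist")
print([(round(q['p'],2),np.round(q['xy'])) for q in robot.pinpoint("nut1_center","wrist")])
f=lambda im,x,y,w,h:cv2.resize(im[y:y+h,x:x+w],(400,500),interpolation=cv2.INTER_CUBIC)
cv2.imwrite("pics/s5.png",np.hstack([f(a,210,120,112,140),f(b,130,60,288,360)])[:,:,::-1])
E
```

```text
time: 13.4
tcp_pos: [540.6, -42.9, 389.6]
orientation: [3.142, -0.001, -0.228]
wrist_force: [0.9, 0.1, -4.5]
finger_gap: 21.9
[540.64891123 -42.90494396 389.57801401] [-3.02106542e-01  2.11392763e-02  1.40416821e+00 -4.71551587e-06
  1.71556783e+00  1.49667837e+00]
nut1_center [(0.59, array([246., 220.]))]
cone1_center [(0.92, array([291., 300.])), (0.67, array([209., 279.])), (0.56, array([275., 144.]))]
[(0.7, array([221., 230.])), (0.62, array([310., 119.]))]
```

View pics/s5.png

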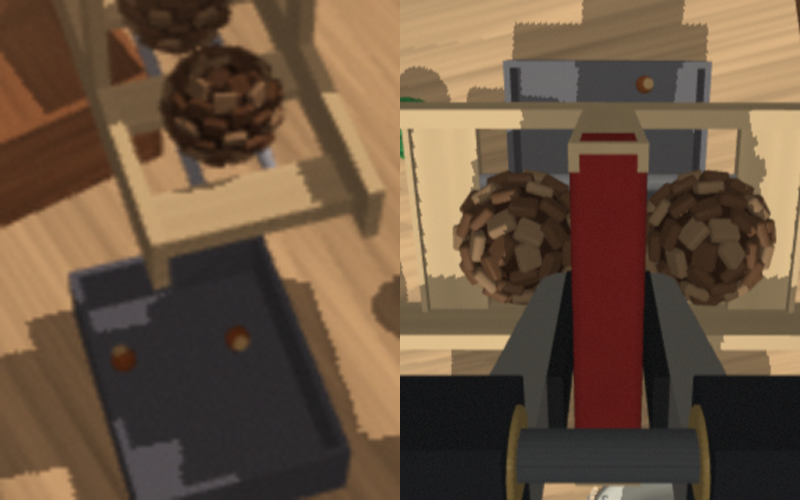

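The second nut is visible too. Both are inside the tray, at crop (122,357) and (238,338), and both cones remain in the sieve. Next I'll carry it to the crate.

```bash
python3 -m jog '[[[0.13,0.4,0,0,0,0],[0.5,1.5,0,0,0,0],[1.06,3.2,0,0,0,0],[1.8,5.5,0,0,0,0],[2.8,8.5,0,0,0,0],[3.8,11.5,0,0,0,0],[4.8,14.5,0,0,0,0],[5.8,17.5,0,0,0,0],[6.5,19.7,0,0,0,0],[7.1,21.4,0,0,0,0]]]'
python3 -m jog '[[[0.35,1.1,0.3,0,0,0],[0.5,1.6,1.2,0,0,0],[0.56,1.76,3,0,0,0],[0.56,1.76,5.5,0,0,0],[0.56,1.76,8,0,0,0],[0.56,1.76,10.5,0,0,0],[0.56,1.76,12.7,0,0,0],[0.56,1.76,14.2,0,0,0],[0.56,1.76,14.8,0,0,0],[0.56,1.76,14.8,0,0,0]]]'
python3 - <<'E'
from h import *
s=robot.read_state();print(s['tcp_pos'],s['orientation'],s['joints'])
robot.snapshot("top");robot.snapshot("scene")
for c in("top","scene"):
  for t in("crate","cone1_center"):print(c,t,[(round(q['p'],2),np.round(q['xy'])) for q in robot.pinpoint(t,c)])
E
```

```text
time: 14.65
tcp_pos: [560.8, -269.9, 388.5]
orientation: [3.141, 0.001, -0.23]
wrist_force: [0.3, -0.9, -5.4]
finger_gap: 22.0
time: 15.65
tcp_pos: [562.5, -285.2, 240.4]
orientation: [-3.141, 0.001, -0.227]
wrist_force: [0.2, -0.4, -5.4]
finger_gap: 21.7
[ 562.54868119 -285.17208494  240.37097386] [-3.14089713e+00  1.24210678e-03 -2.27452919e-01] [-6.60502423e-01  2.86923154e-01  1.39596206e+00  1.10758127e-04
  1.46012676e+00  1.13773494e+00]
top crate [(0.69, array([418., 227.]))]
top cone1_center [(0.84, array([241., 208.])), (0.58, array([285., 160.])), (0.43, array([395., 212.]))]
scene crate [(0.78, array([208., 157.]))]
scene cone1_center [(0.89, array([291., 297.])), (0.82, array([209., 280.])), (0.75, array([211., 129.]))]
```

```bash
python3 -m jog '[[[0,-0.16,-0.01,5,0,0],[0,-0.39,-0.04,12,0,0],[0,-0.61,-0.1,19,0,0],[0,-0.82,-0.19,26,0,0],[0,-1.02,-0.3,33,0,0],[0,-1.2,-0.44,40,0,0],[0,-1.32,-0.55,45,0,0],[0,-1.32,-0.55,45,0,0],[0,-1.32,-0.55,45,0,0],[0,-1.32,-0.55,45,0,0]]]'
python3 -m jog '[[[0,0,0,0,0,0],[0,0,0,0,0,0],[0,0,0,0,0,0],[0,0,0,0,0,0],[0,0,0,0,0,0],[0,0,0,0,0,0]]]'
python3 - <<'E'
from h import *
s=robot.read_state();print(s['tcp_pos'],s['orientation'],s['joints'])
a=robot.snapshot("scene");b=robot.snapshot("top")
for c in("top","scene"):
  print(c,[(round(q['p'],2),np.round(q['xy'])) for q in robot.pinpoint("cone1_center",c)])
f=lambda im,x,y,w,h:cv2.resize(im[y:y+h,x:x+w],(400,400),interpolation=cv2.INTER_CUBIC)
cv2.imwrite("pics/s6.png",np.hstack([f(a,150,40,160,160),f(b,350,140,140,140)])[:,:,::-1])
E
```

```text
time: 16.95
tcp_pos: [566.4, -272.9, 247.8]
orientation: [-2.36, -0.002, -0.227]
wrist_force: [0.2, 0.5, -4.7]
finger_gap: 22.0
time: 17.55
tcp_pos: [565.7, -272.9, 246.6]
orientation: [-2.356, 0.0, -0.228]
wrist_force: [0.2, 0.1, -4.3]
finger_gap: 22.2
[ 565.73842502 -272.88682935  246.58325421] [-2.35622979e+00  3.49801214e-05 -2.27969952e-01] [-0.93486385  0.55873485  1.21370399  0.60064038  1.88422534  0.89969395]
top [(0.91, array([286., 158.])), (0.84, array([243., 207.])), (0.57, array([402., 244.]))]
scene [(0.91, array([285., 300.])), (0.42, array([238., 149.]))]
```

View pics/s6.png

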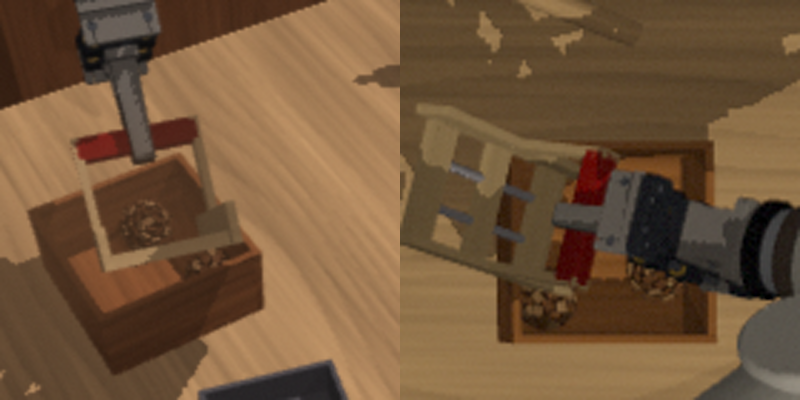

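Both cones lie in the crate, at crop (147,222) and (205,262) in the scene view, and the sieve is empty. I'll lift, level it and head back.

```bash
python3 -m jog '[[[0,-1,-1,0,0,0],[0,-3,-3,0,0,0],[0,-5,-5,0,0,0],[0,-7,-7,0,0,0],[0,-8.5,-8.5,-8,0,0],[0,-9,-9,-16,0,0],[0,-9,-9,-24,0,0],[0,-9,-9,-32,0,0],[0,-9,-9,-40,0,0],[0,-9,-9,-45,0,0]]]'
python3 -m jog '[[[0,0,0,0,0,0],[0,0,0,0,0,0],[0,0,0,0,0,0]]]'
```

```text
time: 18.75
tcp_pos: [566.2, -270.9, 376.7]
orientation: [3.139, -0.003, -0.226]
wrist_force: [0.4, -0.2, -4.0]
finger_gap: 21.5
time: 19.05
tcp_pos: [565.3, -273.5, 373.5]
orientation: [-3.139, 0.001, -0.23]
wrist_force: [0.2, 0.0, -4.5]
finger_gap: 21.5
```

```bash
python3 -m jog '[[[-0.4,-1.2,0,0,0,0],[-1.4,-4,0,0,0,0],[-2.8,-8,0,0,0,0],[-4.2,-12,0,0,0,0],[-5.6,-16,0,0,0,0],[-6.7,-19.3,0,0,0,0],[-7.3,-21.2,0,0,0,0],[-7.6,-21.9,0,0,0,0],[-7.6,-21.9,0,0,0,0],[-7.6,-21.9,0,0,0,0]]]'
python3 -m jog '[[[0,0,1,0,0,0],[0,0,3.5,0,0,0],[0,0,7,0,0,0],[0,0,10.5,0,0,0],[0,0,14,0,0,0],[0,0,16.5,0,0,0],[0,0,18,0,0,0],[0,0,18.5,0,0,0],[0,0,18.5,0,0,0],[0,0,18.5,0,0,0]]]'
```

```text
time: 20.05
tcp_pos: [541.2, -43.4, 373.7]
orientation: [3.141, 0.0, -0.229]
wrist_force: [-0.4, 0.4, -4.2]
finger_gap: 21.7
time: 21.05
tcp_pos: [542.3, -42.9, 190.5]
orientation: [3.141, -0.003, -0.228]
wrist_force: [1.1, 0.5, -4.6]
finger_gap: 21.9
```

```bash
python3 -m jog '[[[-0.1,0,1,0,0,0],[-0.1,0,2.5,0,0,0],[-0.1,0,3.7,0,0,0],[-0.1,0,4.2,0,0,0],[-0.1,0,4.4,0,0,0],[-0.1,0,4.5,0,0,0],[-0.1,0,4.5,0,0,0],[-0.1,0,4.5,0,0,0]]]'
```

```text
time: 21.85
tcp_pos: [540.6, -42.3, 144.5]
orientation: [3.142, -0.001, -0.228]
wrist_force: [-0.2, 0.1, -4.2]
finger_gap: 21.6
```

```bash
python3 -m jog '[[[0,0,0.2,0,0,0],[0,0,0.35,0,0,0],[0,0,0.45,0,0,0],[0,0,0.5,0,0,0],[0,0,0.5,0,0,0],[0,0,0.5,0,0,0]]]'
```

```text
time: 22.45
tcp_pos: [540.2, -42.2, 139.1]
orientation: [3.142, 0.0, -0.228]
wrist_force: [-1.4, -0.5, -1.8]
finger_gap: 21.7
```

```bash
python3 -m jog '[[[0,0,0.05,0,0,0],[0,0,0.05,0,0,0],[0,0,0.05,0,0,0],[0,0,0.05,0,0,0],[0,0,0.05,0,0,0],[0,0,0.05,0,0,0],[0,0,0.05,0,0,0],[0,0,0.05,0,0,0],[0,0,0.05,0,0,0],[0,0,0.05,0,0,0]]]' 0
python3 -m jog '[[[0,0,-1,0,0,0],[0,0,-3,0,0,0],[0,0,-6,0,0,0],[0,0,-10,0,0,0],[0,0,-14,0,0,0],[0,0,-18,0,0,0],[0,0,-20,0,0,0],[0,0,-20,0,0,0],[0,0,-20,0,0,0]]]'
python3 -m jog '[[[0,4,0,0,0,0],[0,8,0,0,0,0],[0,12,0,0,0,0],[0,16,0,0,0,0],[0,20,0,0,0,0],[0,22,0,0,0,0],[0,22,0,0,0,0],[0,22,0,0,0,0]]]'
python3 - <<'E'
from h import *
a=robot.snapshot("scene");b=robot.snapshot("top")
for c in("top","scene"):
  for t in ("sieve_grip","tray","nut1_center","cone1_center"):
    print(c,t,[(round(q['p'],2),np.round(q['xy'])) for q in robot.pinpoint(t,c)])
for c,im,z in (("top",b,169),("scene",a,162)):
    try:
        _,bb,n=redbar(im.copy());P=[ray(c,x,z) for x in ends(bb)];d=P[1]-P[0];print(c,n,"mid",np.round((P[0]+P[1])/2,1),np.degrees(np.arctan2(d[1],d[0])))
    except Exception as e: print(e)
f=lambda im,x,y,w,h:cv2.resize(im[y:y+h,x:x+w],(400,400),interpolation=cv2.INTER_CUBIC)
cv2.imwrite("pics/s7.png",np.hstack([f(a,150,90,170,185),f(b,260,140,220,150)])[:,:,::-1])
E
```

```text
time: 23.45
tcp_pos: [540.2, -42.2, 138.4]
orientation: [-3.142, 0.0, -0.228]
wrist_force: [-0.3, -0.6, -0.4]
finger_gap: 92.4
time: 24.35
tcp_pos: [540.1, -42.1, 338.1]
orientation: [-3.142, 0.0, -0.228]
wrist_force: [-0.5, -0.2, -0.5]
finger_gap: 91.7
time: 25.15
tcp_pos: [490.0, -255.8, 336.5]
orientation: [-3.139, 0.003, -0.229]
wrist_force: [0.2, -0.2, 0.3]
finger_gap: 91.9
top sieve_grip [(0.67, array([310., 223.]))]
top tray [(0.6, array([309., 229.]))]
top nut1_center [(0.5, array([326., 212.]))]
top cone1_center [(0.95, array([243., 208.])), (0.58, array([289., 159.])), (0.58, array([328., 214.])), (0.52, array([400., 244.]))]
scene sieve_grip [(0.96, array([266., 194.]))]
scene tray [(0.75, array([269., 233.]))]
scene nut1_center []
scene cone1_center [(0.88, array([287., 297.])), (0.87, array([208., 280.])), (0.69, array([236., 149.]))]
top 209 mid [557.  -47.2 169. ] -13.065695303422155
scene 219 mid [555.4 -49.7 162. ] 167.38574369357872
```

View pics/s7.png

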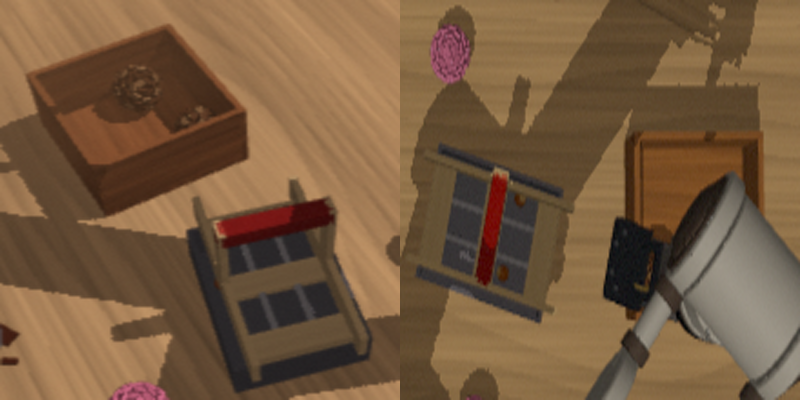

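Both cones are in the crate, at crop (137,87) and (193,118). The sieve stands level on the tray, and the top view shows both nuts through its slots at (519,200) and (503,272). I'm handing it in.

```bash
python3 -c "
from rig import robot
print(robot.read_state()['qd'].round(3));robot.close_job()"
```

```text
[-0.002 -0.    -0.002  0.     0.002  0.002]
the job is handed in; nothing more can be done
```

I shook both hazelnuts through into the grey tray, tipped both pine cones into the wooden crate, and set the empty sieve back on the tray. I handed the job in at about 26 s; no verdict is reported.

- **Shaking:** after the first strokes both nuts were still in the sieve, so I shook it again. Lifting it then showed both nuts in the tray and both cones still in the sieve.
- **Last pictures:** both cones are in the crate, and both nuts show through the slots inside the tray. The sieve is released and looks level, and the arm is clear of everything. The gripper let go within about 1 mm of where it first gripped the bar.
- **Check that disagreed:** my red-colour fit of the bar in the final pictures came out about 16 mm off centre along the bar. It found only about two thirds of the bar's pixels, I think because part of it was in shadow. The network's handle position was within 1 to 3 pixels of the start, so I relied on that. Even 16 mm would be inside the 30 mm limit.

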